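Locate the mooncake pallet on its bed and load it from the drawer

TASK

First push the loose aluminium pallet on its loading bed square and fully home, against both dowels and the end stop; only then pull the cabinet's drawer out all the way to its stop. Stand every mooncake from the drawer, pattern up, inside a marked circle of its own on the pallet, then push the drawer fully shut, leaving the pallet still fully home and the bowl, brush and mould where they are.

Things in the scene. Friction and masses are not known exactly. Their poses are not given: they have to be found in the camera images.
- bed: fixed dark steel slab 340 (x) x 330 (y) x 12 mm; origin at the centre of its underside, on the table. On its top stand two steel dowels (16 mm diameter, 30 mm tall) at x = 118, y = -90 and 50 mm of its frame, and the end stop, a steel block 60 (x) x 16 (y) x 30 mm tall centred at x = 15, y = -138 mm, its face to +y at y = -130 mm
- home (a point): the point on the bed's top surface (bed frame x = +15, y = -20, z = +12 mm) where the pallet's origin lies when the pallet is home; its axes parallel to the bed's, its +x edge (220 mm) against both dowels and its -y edge against the end stop
- pallet: the pallet, a loose aluminium plate 190 (x) x 220 (y) x 14 mm, 0.5 to 1 kg, flat on the bed, at the start clear of dowels and stop and up to 12 degrees askew (its x roughly along the bed's x); origin at the centre of its underside. Four circles of 80 mm diameter are engraved on its flat top. It slides with a push of about 2 to 6 N on an edge
- circle0 (a point): centre of an engraved circle on the pallet's top face (14 mm above its underside), at x = -48, y = -55 mm of the pallet's frame
- circle1 (a point): centre of an engraved circle on the pallet's top face (14 mm above its underside), at x = -48, y = 55 mm of the pallet's frame
- circle2 (a point): centre of an engraved circle on the pallet's top face (14 mm above its underside), at x = 48, y = -55 mm of the pallet's frame
- circle3 (a point): centre of an engraved circle on the pallet's top face (14 mm above its underside), at x = 48, y = 55 mm of the pallet's frame
- cabinet_front (a point): fixed low stainless cabinet, 240 (x) x 280 (y) x 80 mm high, with one drawer in the face that looks to its own -x (roughly to the right of the robot); this fixed point is the middle of the lower edge of that face, at table height; its axes are the cabinet's, and the body of the cabinet stands at +x of it
- drawer (a joint): drawer travel in m along the cabinet's -x: 0 shut, 0.215 at its stop; starts shut or ajar by up to 0.015. Friction about 1 N plus 4 N per m/s; it stays where it is left
- handle (a point): centre of the drawer's bar handle: a round bar 11 mm thick, 120 mm long along the cabinet's y, 50 mm above the table (30 mm below the cabinet's top) and 35 mm in front of the drawer's face, with 29 mm of free gap behind it
- drawer_floor (a point): centre of the drawer's inner floor, moving with the drawer (axes those of the cabinet); floor 22 mm above the table; inside 193 (x) x 238 (y) mm, the side walls rise 34 mm above the floor. With the drawer at its stop the cabinet's top begins at x = +112 mm from here, so the whole load is open from above
- cake0: mooncake, a firm round cake with scalloped side, 62 mm in diameter, 34 mm high, 0.1 to 0.15 kg; origin at the centre of its underside, z up out of its patterned top. Starts in the drawer; 2 to 4 of the 4 are present
- cake1: mooncake, a firm round cake with scalloped side, 62 mm in diameter, 34 mm high, 0.1 to 0.15 kg; origin at the centre of its underside, z up out of its patterned top. Starts in the drawer; 2 to 4 of the 4 are present
- cake2: mooncake, a firm round cake with scalloped side, 62 mm in diameter, 34 mm high, 0.1 to 0.15 kg; origin at the centre of its underside, z up out of its patterned top. Starts in the drawer; 2 to 4 of the 4 are present
- cake3: mooncake, a firm round cake with scalloped side, 62 mm in diameter, 34 mm high, 0.1 to 0.15 kg; origin at the centre of its underside, z up out of its patterned top. Starts in the drawer; 2 to 4 of the 4 are present
- bowl: bystander: green plastic bowl, 120 mm across, 50 mm high, on the table beyond the bed and cabinet; origin at the centre of its underside
- brush: bystander: pastry brush 200 mm long, 20 mm high, lying on the table to the right of the bed; origin at mid-length on the table, length along its x
- mould: bystander: wooden mooncake mould, bat-shaped, 320 mm long and up to 96 mm wide, 34 mm high, on the table at the far left; origin under the handle side, handle along its -x, head 80 mm along its +x

How it is judged:
On the way, in this order (a step that is already met when the one before it is completed fails the run):
1. the pallet is home against both dowels and the end stop (horizontal distance between pallet and home below 0.004 m and angle between the x axis of pallet and the x axis of bed, either way round below 0.025 rad), for 0.2 s.
2. the drawer is pulled out to its stop (value of joint drawer above 0.207 m), for 0.2 s.
At the end, for the whole second after the job is handed in: The pallet lies flat within 4 mm and 0.025 rad (1.4 degrees) of home; every mooncake present stands on it, pattern up, its centre within 10 mm of the centre of a circle (each in its own), at rest; the drawer is shut to within 8 mm (all of step 1 and angle between pallet's own z axis and vertical below 0.03 rad and linear speed of each of pallet, cake0, cake1, cake2, cake3 below 0.01 m/s and (horizontal distance between cake0 and circle0 below 0.01 m or horizontal distance between cake0 and circle1 below 0.01 m or horizontal distance between cake0 and circle2 below 0.01 m or horizontal distance between cake0 and circle3 below 0.01 m) and z of cake0 in the frame of pallet between 0.01 and 0.018 m and angle between each of cake0, cake1, cake2, cake3's own z axis and vertical below 0.1 rad and (horizontal distance between cake1 and circle0 below 0.01 m or horizontal distance between cake1 and circle1 below 0.01 m or horizontal distance between cake1 and circle2 below 0.01 m or horizontal distance between cake1 and circle3 below 0.01 m) and z of cake1 in the frame of pallet between 0.01 and 0.018 m and (horizontal distance between cake2 and circle0 below 0.01 m or horizontal distance between cake2 and circle1 below 0.01 m or horizontal distance between cake2 and circle2 below 0.01 m or horizontal distance between cake2 and circle3 below 0.01 m) and z of cake2 in the frame of pallet between 0.01 and 0.018 m and (horizontal distance between cake3 and circle0 below 0.01 m or horizontal distance between cake3 and circle1 below 0.01 m or horizontal distance between cake3 and circle2 below 0.01 m or horizontal distance between cake3 and circle3 below 0.01 m) and z of cake3 in the frame of pallet between 0.01 and 0.018 m and value of joint drawer below 0.008 m); the robot touches nothing.
It fails at once if the bowl is moved by more than 4 cm (distance of bowl from where it was at the start of the episode above 0.04 m).
It fails at once if the brush is moved by more than 4 cm (distance of brush from where it was at the start of the episode above 0.04 m).
It fails at once if the mould is moved by more than 4 cm (distance of mould from where it was at the start of the episode above 0.04 m).
Of cake0, cake1, cake2, cake3 only 2 to 4 are there at a start; the rules pass over those that are not, and their reading is None.
At some moment in a run one of pallet may be knocked a few centimetres aside while the robot is not near it.
It also fails if it takes over 210 s, if anything falls off the work surface, if the arm or the gripper's body presses on something with over 40 N, if the wrist force passes 120 N, or if a joint passes its speed limit or range.

ROBOT

A 6-joint arm with a two-finger parallel gripper is mounted at the origin on the work surface. World frame = base frame: x ahead of the robot, y to its left, z up, the work surface at z = 0. Lengths are in m, angles in rad, forces in N, time in s.
With the tool pointing down it reaches from about 0.35 to 0.975 m from the base axis. Payload 4.9 kg.
Tool frame: the origin (TCP) lies at the very end of the fingers, on their centre line; the grasp point (between the pads) lies ctrl.grip_point_offset behind it (ctrl.grip_point_offset is the distance from the TCP to the grasp point, in m); z points along the fingers, y is the direction in which the jaws open and shut (so a half turn about z gives the same grasp; the last joint's range is limited). The gripper opens to 85 mm and grips with 20 to 120 N. Pads are 22 mm wide; open, the fingers measure 114 mm over their backs; the gripper's body (76 mm by 85 mm) begins 54 mm behind the grasp point. The pads swing forward as they close: fully open they stand 13 mm farther back than shut.
Start: joints at [-0.119, 0.053, 1.613, -0, 1.476, -0.119], TCP at [0.625, 0, 0.231] pointing down, gripper open.
Joint ranges: [-3.01, 3.01], [-1.01, 2.22], [0.06, 2.58], [-1.02, 4.17], [0.09, 2.62], [-3.14, 3.14]. Speed limits (rad/s): [2.57, 2.57, 3.14, 3.14, 3.14, 3.14].

INTERFACE

Orientations are given as a rotation vector (axis times angle).
In Python, from station import ctrl gives the robot as it stands. The module is installed in compiled form; this text tells all that it offers.
- The arm moves only by the shell command python3 -m creep 'ROWS' [FORCE]. ROWS is JSON, a list of rows, each a list of 5 numbers: the closure in counts, from 0 (fully open) to 255 (shut), then the shift along the tool's x, y, z in mm, then the turn about the tool's z in rad. A call has 1 to 12 rows; each row is the pose to reach, as a shift and turn from the pose commanded when the call began, along the tool's axes at that moment; what a row does not reach only later rows make up. A row lasts 1/12 s, in which the tool goes at most 41.7 mm and 7.16 degrees, less where a joint would pass 70% of its speed; a pose out of reach is approached as far as the arm can. A call with a gripper value outside its range is refused whole. The fingers move at their own pace and stop on an object; FORCE is the grip in N (left out, the last holds). Time passes only in rows, so rows that repeat a pose let the fingers close. It gives the time, the measured TCP pose, the force and the opening at its end, in the units of the state.
- ctrl.get_obs(): the state, without advancing time (a new reading comes with each control period).
- ctrl.get_image(name): name is "scene" or "side" or "wrist"; returns the picture (420x560x3 uint8, red, green, blue); there is no depth.
- ctrl.calibration(name): a dict with "fx", "fy", "cx", "cy" (pixels), "k1" (the pictures are not rectified: a ray, as slopes to the right and down, at radius r is drawn at 1 + k1 r^2 times it, then the intrinsics apply), "R" (3x3) and "t" (3): a world point X has camera coordinates R X + t. Camera axes: x right, y down, z forward; pixel columns grow to the right and rows downward; lengths in m; the calibration is good to about 2 mm. A picture is of the moment at which its call begins: read the wrist's pose just before it. calibration takes no time and is no camera call; for the wrist camera it gives the pose at the moment of the call.
- ctrl.finish_job(): hands the job in, once; it reports no verdict.
Trained networks look in the newest picture that a camera, given by its name, has taken for a name from the list of things; names that differ only in an ending like _2 or _b are one class to them, and where a whole thing is asked for, a point or a joint stands for the part that bears it (a point fixed in the world has none). Each returns a list of dicts, best first, with "conf" (0 to 1); they miss things now and then, are a little off and sometimes report something else, mostly with a low value. They report only what shows in the picture. A call takes as long as a camera call.
- ctrl.boxes_of(camera, label): "rect" ([left, top, width, height] in pixels, round what is visible of it).
- ctrl.outline_of(camera, label): "mask" (420x560 bool, what is visible of it) and "rect" ([left, top, width, height] in pixels, round what is visible of it).
The state is a dict: "t": time; "q": joint angles; "dq": joint speeds; "effort": joint torques, N m; "tool_pos": TCP position; "tool_rot": TCP orientation; "contact_force": force on the tool from outside, world axes, zero at the start; "wrist_torque": the same for the moment, N m; "opening": finger opening in m.
Only numpy, scipy, OpenCV 4.12 (cv2) and the standard library are available. Lean on these libraries where they do the work, as an engineer would, in place of code of your own. Each camera call takes 0.05 s, during which the arm holds its last target. There are 200 camera calls.

## Working session

There is one attempt and no reset: what is moved stays moved. The work goes in short steps, Python scripts to look and compute and a shell command to move; the robot and the scene stay as the last step left them, time stands still between calls to the robot, and variables do not carry over. Pictures are saved under pics/ and viewed, about 12 in all and at most 16, crops included, and the job is handed in when it is done.

```bash
mkdir -p pics; ls
cat > h.py <<'E'
import numpy as np, cv2
from station import ctrl
from scipy.spatial.transform import Rotation as Ro
def snap(cam,name=None):
    c=ctrl.calibration(cam); im=ctrl.get_image(cam)
    if name: cv2.imwrite('pics/%s.png'%name,im[:,:,::-1])
    return im,c
def ray(c,uv):
    uv=np.atleast_2d(np.asarray(uv,float))
    d=np.c_[(uv[:,0]-c['cx'])/c['fx'],(uv[:,1]-c['cy'])/c['fy']]
    s=d.copy()
    for _ in range(20): s=d/(1+c['k1']*(s**2).sum(1,keepdims=True))
    R=np.array(c['R']);t=np.array(c['t'])
    return -R.T@t, np.c_[s,np.ones(len(s))]@R
def at_z(c,uv,z):
    o,d=ray(c,uv); return (o+d*((z-o[2])/d[:,2])[:,None])
def proj(c,X):
    p=np.atleast_2d(X)@np.array(c['R']).T+np.array(c['t']); s=p[:,:2]/p[:,2:]
    s=s*(1+c['k1']*(s**2).sum(1,keepdims=True))
    return s*[c['fx'],c['fy']]+[c['cx'],c['cy']]
def totool(P):
    "world target TCP position -> shift in mm along tool axes now"
    o=ctrl.get_obs(); R=Ro.from_rotvec(o['tool_rot']).as_matrix()
    return R.T@(np.array(P)-o['tool_pos'])*1000
E
python3 - <<'E'
from h import *
o=ctrl.get_obs(); print(o); print(Ro.from_rotvec(o['tool_rot']).as_matrix().round(3), ctrl.grip_point_offset)
for cam in ['scene','side','wrist']:
    im,c=snap(cam,cam+'0'); print(cam,c)
    for l in ['bed','pallet','cabinet_front','handle','bowl','brush','mould','cake0']:
        if cam=='wrist' and l in('bowl','mould'): continue
        print(l,[(b['rect'],round(b['conf'],2)) for b in ctrl.boxes_of(cam,l)][:3])
E
```

```text
pics
{'t': 0.0, 'q': array([-1.18995138e-01,  5.33848902e-02,  1.61429647e+00,  2.01082565e-05,
        1.47600443e+00, -1.19027371e-01]), 'dq': array([-0.00044773,  0.00110871,  0.00126333,  0.00064894,  0.00058946,
        0.00066063]), 'effort': array([ 2.70554956e-04, -3.93670499e+01, -3.70175600e+01, -1.62778279e-04,
        6.93513779e-03, -6.06393527e-06]), 'tool_pos': array([6.24375099e-01, 8.38026030e-05, 2.30044172e-01]), 'tool_rot': array([-2.22023519e+00, -2.22030249e+00,  2.00663658e-03]), 'contact_force': array([-0.47698864,  0.41652699,  0.23730702]), 'wrist_torque': array([ 0.02765923, -0.04521979, -0.04809548]), 'opening': 0.08540706008492874}
[[-0.     1.    -0.002]
 [ 1.     0.     0.   ]
 [ 0.    -0.002 -1.   ]] 0.0187
scene {'fx': 476.1218338523312, 'fy': 476.1218338523312, 'cx': 285.9065481954917, 'cy': 211.81301687732045, 'k1': -0.15802272833816552, 'R': array([[ 0.85415715,  0.52000372,  0.00342012],
       [ 0.35746705, -0.58237272, -0.73010912],
       [-0.37766767,  0.6248505 , -0.68332202]]), 't': array([-0.54182151, -0.15313843,  1.98570463])}
bed [([158.
[... 812 characters left out ...]
7], 0.85)]
handle [([196.3, 189.1, 72.8, 33.0], 0.73)]
bowl [([298.8, 194.0, 33.1, 24.7], 0.92)]
brush [([338.3, 343.5, 52.9, 52.4], 0.75)]
mould [([130.8, 146.2, 76.3, 22.8], 0.63)]
cake0 []
wrist {'fx': 356.1510322658726, 'fy': 356.1510322658726, 'cx': 280.73453628333135, 'cy': 211.7581240305038, 'k1': -0.05971129018597395, 'R': array([[ 9.99999818e-01, -5.00798457e-04, -3.37629666e-04],
       [-3.71484836e-04, -9.50751194e-01,  3.09954882e-01],
       [-4.76226735e-04, -3.09954700e-01, -9.50751207e-01]]), 't': array([-0.62298662, -0.0401413 ,  0.3808216 ])}
bed [([74.2, 270.8, 291.6, 127.8], 0.61)]
pallet [([123.4, 282.6, 169.6, 128.0], 0.87)]
cabinet_front []
handle []
brush []
cake0 []
```

Run:
```python
import cv2,numpy as np
a=cv2.imread('pics/scene0.png')[100:350,130:380]; b=cv2.imread('pics/side0.png')[130:410,110:410]
a=cv2.resize(a,(600,600),interpolation=cv2.INTER_CUBIC); 
cv2.imwrite('pics/sc.png',a); cv2.imwrite('pics/sd.png',cv2.resize(b,(640,597),interpolation=cv2.INTER_CUBIC))
```

```text
(no output)
```

View pics/sd.png

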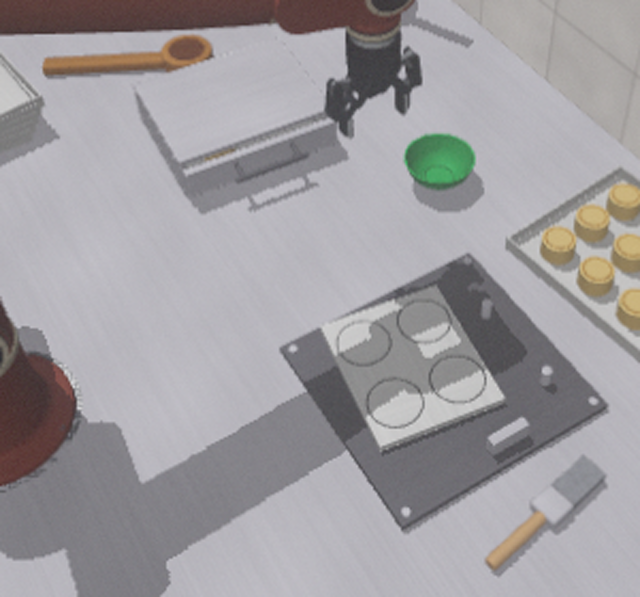

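View pics/wrist0.png

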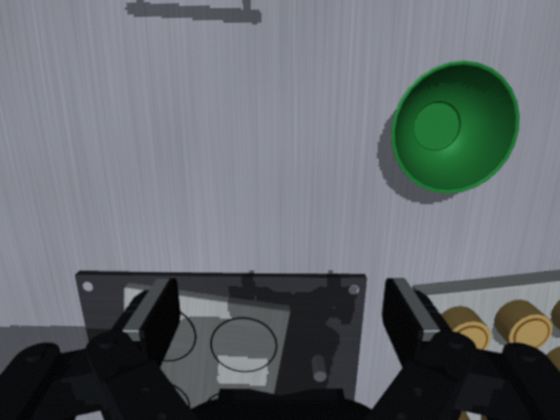

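Side view: the pallet is askew on the bed, with two dowels to the right and the stop at lower right. The brush is beyond the stop, the cabinet is upper left with its handle showing, and the bowl is at about (440,160) in the crop. The wrist picture shows the far bed edge at row 272 and the bowl at (455,128).

Run:
```python
from h import *
c=ctrl.calibration('side'); s=2.133
f=lambda p:[[110+x/s,130+y/s] for x,y in p]
bed=at_z(c,f([(470,255),(607,407),(403,527),(282,349)]),.012); print('bed',bed.round(3), bed.mean(0).round(3))
for i in range(4): e=bed[(i+1)%4]-bed[i]; print(np.linalg.norm(e).round(3),np.degrees(np.arctan2(e[1],e[0])).round(1))
pal=at_z(c,f([(440,288),(505,402),(382,449),(322,324)]),.026); print('pal',pal.round(3),pal.mean(0).round(3))
for i in range(4): e=pal[(i+1)%4]-pal[i]; print(np.linalg.norm(e).round(3),np.degrees(np.arctan2(e[1],e[0])).round(1))
cab=at_z(c,f([(134,88),(272,42),(338,118),(183,165)]),.08); print('cab',cab.round(3))
for i in range(4): e=cab[(i+1)%4]-cab[i]; print(np.linalg.norm(e).round(3),np.degrees(np.arctan2(e[1],e[0])).round(1))
print('handle',at_z(c,f([(250,200),(311,180)]),.05).round(3)); print('brush',at_z(c,f([(493,562),(600,465)]),.015).round(3))
print('bowl',at_z(c,f([(440,150)]),.05).round(3))
```

```text
bed [[ 0.719 -0.126  0.012]
 [ 0.715 -0.451  0.012]
 [ 0.381 -0.446  0.012]
 [ 0.385 -0.123  0.012]] [ 0.55  -0.286  0.012]
0.325 -90.8
0.334 179.2
0.323 89.4
0.335 -0.5
pal [[ 0.635 -0.163  0.026]
 [ 0.595 -0.376  0.026]
 [ 0.414 -0.345  0.026]
 [ 0.451 -0.125  0.026]] [ 0.524 -0.252  0.026]
0.216 -100.7
0.184 170.5
0.224 80.4
0.188 -11.9
cab [[0.417 0.458 0.08 ]
 [0.681 0.44  0.08 ]
 [0.675 0.197 0.08 ]
 [0.406 0.237 0.08 ]]
0.264 -3.9
0.244 -91.4
0.272 171.5
0.222 87.1
handle [[0.472 0.135 0.05 ]
 [0.576 0.12  0.05 ]]
brush [[ 0.448 -0.544  0.015]
 [ 0.646 -0.514  0.015]]
bowl [[0.793 0.063 0.05 ]]
```

View pics/sc.png

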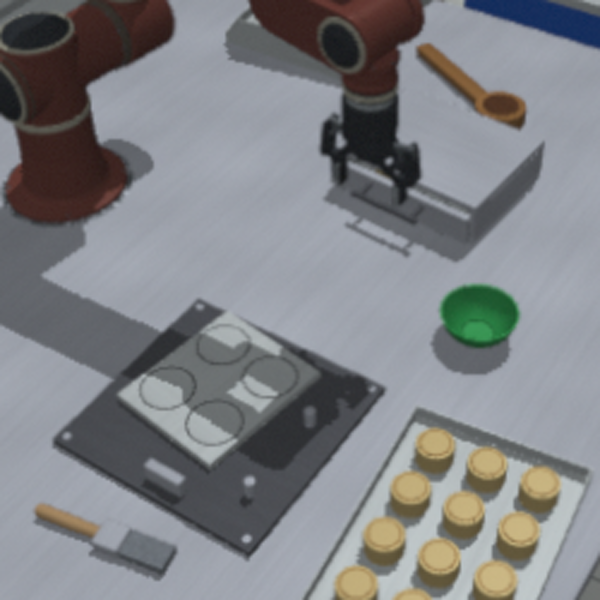

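Scene view agrees: the bed and pallet corners are clear, the brush is low left and the bowl is right of the cabinet. I'll move above the bed for one close look.

```bash
python3 -m creep '[[0,-30,-15,-25,0],[0,-60,-35,-50,0],[0,-100,-55,-80,0],[0,-140,-75,-100,0],[0,-160,-75,-110,0],[0,-160,-75,-110,0],[0,-160,-75,-110,0],[0,-160,-75,-110,0]]'
python3 - <<'E'
from h import *
im,c=snap('wrist','w1'); np.save('w1c.npy',c,allow_pickle=True)
E
```

```text
t: 1.92
tool_pos: [0.5499, -0.1597, 0.3408]
tool_rot: [-2.221, -2.22, -0.0]
contact_force: [0.2, 0.3, -0.6]
opening: 0.0856
```

View pics/w1.png

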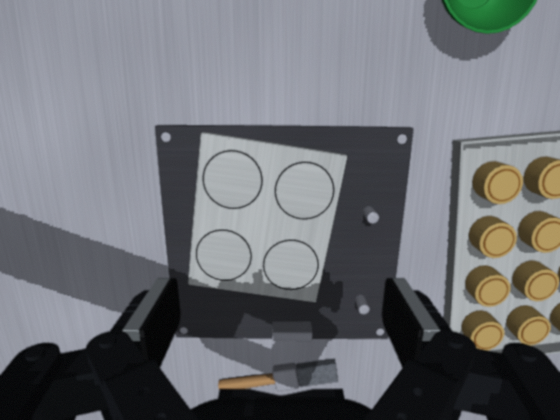

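Wrist view: bed corners at about (157,130),(411,132), dowels at (371,215),(363,306), stop near (292,330) and the pallet corners at (201,133),(347,154),(319,301),(189,284).

```bash
cat >> h.py <<'E'
def rectfit(c,mask,z):
    cs,_=cv2.findContours(mask.astype(np.uint8),cv2.RETR_EXTERNAL,cv2.CHAIN_APPROX_NONE)
    k=max(cs,key=cv2.contourArea)[:,0,:]
    P=at_z(c,k,z)[:,:2]
    (cx,cy),(w,h),a=cv2.minAreaRect((P*1000).astype(np.float32))
    return (round(cx/1000,4),round(cy/1000,4)),(round(w),round(h)),round(a,2)
E
python3 - <<'E'
from h import *
c=np.load('w1c.npy',allow_pickle=True).item()
im=cv2.imread('pics/w1.png')[:,:,::-1]
for l,z in (('pallet',.026),('bed',.012)):
    for b in ctrl.outline_of('wrist',l)[:2]:
        print(l,round(b['conf'],2),b['rect'],rectfit(c,b['mask'],z))
g=cv2.cvtColor(im,cv2.COLOR_RGB2GRAY)
def sub(p): return cv2.cornerSubPix(g,np.array(p,np.float32)[:,None],(4,4),(-1,-1),(3,30,.01))[:,0]
for n,p,z in (('bed',[(157,131),(411,133),(378,337),(180,337)],.012),('pal',[(201,133),(347,154),(319,301),(189,284)],.026),('bolt',[(166,137),(403,139),(184,331),(380,332)],.012)):
    q=sub(p) if n!='bolt' else np.array(p,float); X=at_z(c,q,z)[:,:2]; print(n,q.round(1).tolist(),X.round(4).tolist())
    for i in range(4): e=X[(i+1)%4]-X[i]; print('  ',np.linalg.norm(e).round(3),np.degrees(np.arctan2(e[1],e[0])).round(2))
print('dowel tops',at_z(c,[(373,217),(364,309)],.042).round(4).tolist(),'stop',at_z(c,[(272,322),(313,322)],.042).round(4).tolist())
E
```

```text
pallet 0.83 [189.2, 133.2, 162.2, 169.8] ((0.5228, -0.2455), (223, 189), 81.13)
bed 0.62 [152.8, 124.3, 262.4, 216.2] ((0.5502, -0.282), (337, 342), 89.39)Traceback (most recent call last):
  File "<stdin>", line 10, in <module>
  File "<stdin>", line 8, in sub
cv2.error: OpenCV(4.12.0) :-1: error: (-5:Bad argument) in function 'cornerSubPix'
> Overload resolution failed:
>  - Layout of the output array corners is incompatible with cv::Mat
>  - Expected Ptr<cv::UMat> for argument 'corners'
```

Run:
```python
from h import *
c=np.load('w1c.npy',allow_pickle=True).item()
g=cv2.imread('pics/w1.png',0)
def sub(p): return cv2.cornerSubPix(g,np.array(p,np.float32).reshape(-1,1,2).copy(),(4,4),(-1,-1),(3,30,.01)).reshape(-1,2)
for n,p,z in (('bed',[(157,131),(411,133),(395,337),(180,337)],.012),('pal',[(201,133),(347,154),(319,301),(189,284)],.026),('bolt',[(166,137),(403,139),(380,332),(184,331)],.012)):
    q=sub(p) if n!='bolt' else np.array(p,float); X=at_z(c,q,z)[:,:2]; print(n,q.round(1).tolist(),X.round(4).tolist(),X.mean(0).round(4))
    for i in range(4): e=X[(i+1)%4]-X[i]; print('  ',np.linalg.norm(e).round(3),np.degrees(np.arctan2(e[1],e[0])).round(2))
print('dowel tops',at_z(c,[(373,217),(364,309)],.042).round(4).tolist(),'stop',at_z(c,[(272,322),(313,322)],.042).round(4).tolist())
```

```text
bed [[155.3000030517578, 134.3000030517578], [411.0, 133.0], [395.0, 337.0], [180.0, 337.0]] [[0.3829, -0.1265], [0.7188, -0.125], [0.73, -0.4441], [0.3868, -0.4437]] [ 0.5546 -0.2848]
   0.336 0.25
   0.319 -87.99
   0.343 179.92
   0.317 90.7
pal [[201.10000610351562, 132.60000610351562], [346.6000061035156, 155.3000030517578], [315.29998779296875, 301.79998779296875], [188.0, 283.79998779296875]] [[0.4468, -0.1235], [0.6327, -0.1526], [0.5987, -0.3693], [0.4125, -0.3394]] [ 0.5227 -0.2462]
   0.188 -8.91
   0.219 -98.91
   0.189 170.87
   0.219 80.96
bolt [[166.0, 137.0], [403.0, 139.0], [380.0, 332.0], [184.0, 331.0]] [[0.3969, -0.1301], [0.7089, -0.1329], [0.7049, -0.4342], [0.3943, -0.4321]] [ 0.5512 -0.2823]
   0.312 -0.51
   0.301 -90.77
   0.311 179.62
   0.302 89.52
dowel tops [[0.6691, -0.2312, 0.042], [0.6678, -0.3716, 0.042]] stop [[0.5348, -0.3931, 0.042], [0.5947, -0.3932, 0.042]]
```

```bash
python3 -m creep '[[0,-10,-15,25,0.12],[0,-20,-30,50,0.24],[0,-30,-45,75,0.36],[0,-45,-60,100,0.48],[0,-60,-80,125,0.6],[0,-75,-100,150,0.72],[0,-90,-120,175,0.84],[0,-100,-140,200,0.96],[0,-110,-155,220,1.08],[0,-110,-165,235,1.2],[0,-110,-165,240,1.31],[0,-110,-165,240,1.42]]'; python3 -m creep '[[0,0,0,0,0.08],[0,0,0,0,0.1608],[0,0,0,20,0.1608],[0,0,0,45,0.1608],[0,0,0,70,0.1608],[0,0,0,85,0.1608],[0,0,0,93,0.1608],[0,0,0,96,0.1608],[0,0,0,96,0.1608],[0,0,0,96,0.1608]]'
python3 - <<'E'
from h import *
snap('side','s2'); print(totool([.46,-.27,.004]))
im=cv2.imread('pics/s2.png')[130:410,150:450]; cv2.imwrite('pics/s2c.png',cv2.resize(im,(600,560)))
E
```

```text
t: 3.07
tool_pos: [0.3833, -0.2677, 0.0979]
tool_rot: [-3.129, -0.229, 0.006]
contact_force: [0.2, 0.2, 0.5]
opening: 0.0854
t: 3.9
tool_pos: [0.3857, -0.2702, 0.0061]
tool_rot: [3.141, -0.015, 0.001]
contact_force: [0.6, -0.8, 0.9]
opening: 0.0856
[74.07985767 -1.25238608  2.6112393 ]
```

View pics/s2c.png

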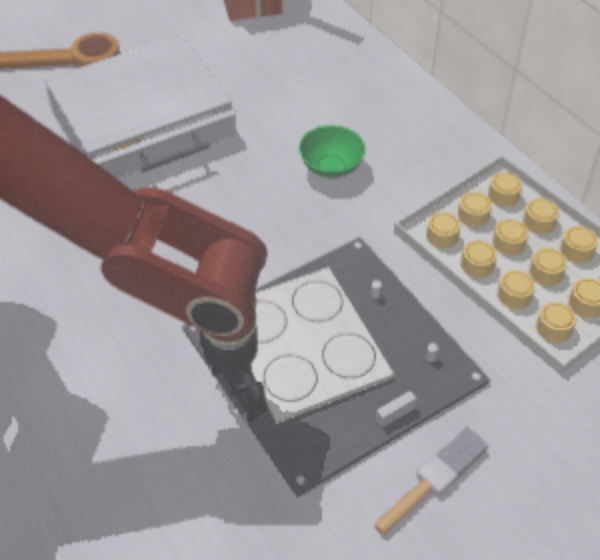

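The gripper is down left of the pallet's -x edge, both fingers on that side. Pushing +x.

```bash
python3 -m creep '[[0,6,0,2,0],[0,12,0,2,0],[0,18,0,2,0],[0,24,0,2,0],[0,30,0,2,0],[0,36,0,2,0],[0,42,0,2,0],[0,48,0,2,0],[0,54,0,2,0],[0,60,0,2,0],[0,64,0,2,0],[0,64,0,2,0]]'; python3 -m creep '[[0,-8,0,-5,0],[0,-25,0,-25,0],[0,-25,0,-60,0],[0,-25,0,-100,0],[0,-25,0,-140,0],[0,-15,0,-180,0],[0,-15,0,-220,0],[0,-10,0,-250,0],[0,-10,0,-280,0],[0,-10,0,-280,0]]';  python3 -m creep '[[0,20,-20,0,-0.12],[0,40,-40,0,-0.24],[0,60,-60,0,-0.36],[0,80,-80,0,-0.48],[0,100,-100,0,-0.6],[0,110,-120,0,-0.72],[0,110,-140,0,-0.84],[0,110,-155,0,-0.96],[0,110,-160,0,-1.08],[0,110,-160,0,-1.2],[0,110,-160,0,-1.32],[0,110,-160,0,-1.44]]'; python3 -m creep '[[0,0,0,0,-0.1],[0,0,0,0,-0.1308],[0,0,0,0,-0.1308],[0,0,0,0,-0.1308]]'
python3 - <<'E'
from h import *
im,c=snap('wrist','w3')
for b in ctrl.outline_of('wrist','pallet')[:2]: print(round(b['conf'],2),b['rect'],rectfit(c,b['mask'],.026))
E
```

```text
t: 4.95
tool_pos: [0.4501, -0.2703, 0.0033]
tool_rot: [-3.141, 0.015, -0.002]
contact_force: [-0.1, 1.6, -1.2]
opening: 0.0854
t: 5.78
tool_pos: [0.4412, -0.272, 0.2921]
tool_rot: [3.133, -0.015, 0.018]
contact_force: [-0.1, -0.8, 0.6]
opening: 0.0858
t: 6.78
tool_pos: [0.5501, -0.1111, 0.2829]
tool_rot: [-2.365, -2.067, -0.001]
contact_force: [-0.1, -0.3, -0.2]
opening: 0.0853
t: 7.12
tool_pos: [0.5502, -0.1115, 0.2831]
tool_rot: [-2.233, -2.209, -0.001]
contact_force: [0.7, 0.1, 0.1]
opening: 0.0853
0.64 [205.6, 176.9, 167.8, 164.0] ((0.5545, -0.231), (223, 191), 89.86)
```

View pics/w3.png

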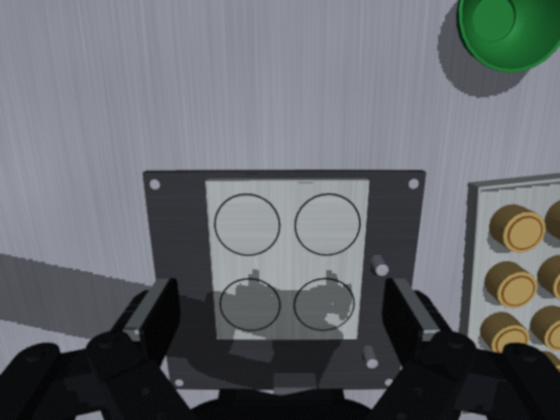

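The pallet is square now at (0.5545,-0.231), corners at (206,180),(369,180),(358,340). Next I push -y towards the stop.

```bash
python3 -m creep '[[0,15,5,35,0],[0,30,5,70,0],[0,30,5,105,0],[0,30,5,140,0],[0,30,5,175,0],[0,30,5,210,0],[0,30,5,240,0],[0,30,5,260,0],[0,30,5,273,0],[0,30,5,279,0],[0,30,5,279,0],[0,30,5,279,0]]'; python3 -m creep '[[0,-9,0,0,0],[0,-18,0,0,0],[0,-27,0,0,0],[0,-35,0,0,0],[0,-43,0,0,0],[0,-51,0,0,0],[0,-59,0,0,0],[0,-67,0,0,0],[0,-75,0,0,0],[0,-83,0,0,0],[0,-90,0,0,0],[0,-96,0,0,0]]';  python3 -m creep '[[0,-1,0,0,0],[0,-2,0,0,0],[0,-3,0,0,0],[0,-3,0,0,0],[0,-3,0,0,0]]'; python3 -m creep '[[0,-1,0,0,0],[0,-2,0,0,0],[0,-2,0,0,0],[0,-2,0,0,0]]'
```

```text
t: 8.22
tool_pos: [0.5569, -0.082, 0.0055]
tool_rot: [2.231, 2.209, 0.001]
contact_force: [0.1, -1.0, -0.0]
opening: 0.0853
t: 9.22
tool_pos: [0.5553, -0.1782, 0.0051]
tool_rot: [-2.233, -2.209, -0.002]
contact_force: [-0.5, 4.8, 4.4]
opening: 0.0853
t: 9.63
tool_pos: [0.5551, -0.18, 0.0046]
tool_rot: [-2.232, -2.209, -0.002]
contact_force: [0.8, 5.0, 3.0]
opening: 0.0857
t: 9.97
tool_pos: [0.5551, -0.18, 0.0046]
tool_rot: [-2.23, -2.207, -0.006]
contact_force: [0.9, 12.5, 7.5]
opening: 0.0855
```

Stop contact felt (the force rose with no motion). Now the +x push.

```bash
python3 -m creep '[[0,8,0,0,0],[0,15,0,-30,0],[0,5,-30,-70,0.12],[0,-15,-50,-80,0.24],[0,-40,-70,-80,0.36],[0,-65,-90,-80,0.48],[0,-90,-110,-80,0.6],[0,-110,-125,-80,0.72],[0,-120,-130,-80,0.84],[0,-120,-130,-80,0.96],[0,-120,-130,-80,1.08],[0,-120,-130,-80,1.2]]'; python3 -m creep '[[0,0,0,0,0.12],[0,0,0,0,0.24],[0,0,0,0,0.36],[0,0,0,0,0.3708],[0,0,0,30,0.3708],[0,0,0,60,0.3708],[0,0,0,75,0.3708],[0,0,0,80,0.3708],[0,0,0,80,0.3708],[0,0,0,80,0.3708]]'; python3 -m creep '[[0,5,0,0,0],[0,10,0,0,0],[0,15,0,0,0],[0,20,0,0,0],[0,25,0,0,0],[0,29,0,0,0],[0,33,0,0,0],[0,35,0,0,0],[0,35,0,0,0]]'; python3 -m creep '[[0,1,0,0,0],[0,2,0,0,0],[0,2,0,0,0],[0,2,0,0,0]]'
```

```text
t: 10.97
tool_pos: [0.4228, -0.3022, 0.0839]
tool_rot: [3.092, 0.553, -0.002]
contact_force: [0.1, -0.0, 0.2]
opening: 0.085
t: 11.8
tool_pos: [0.4239, -0.3019, 0.0049]
tool_rot: [3.141, -0.014, 0.001]
contact_force: [0.5, 0.9, -0.0]
opening: 0.0851
t: 12.55
tool_pos: [0.4587, -0.3017, 0.0042]
tool_rot: [-3.141, 0.015, 0.001]
contact_force: [-3.4, 0.6, 2.2]
opening: 0.0854
t: 12.88
tool_pos: [0.4603, -0.3016, 0.0041]
tool_rot: [-3.141, 0.016, 0.001]
contact_force: [-4.4, 0.2, 3.1]
opening: 0.0852
```

```bash
python3 -m creep '[[0,1,0,0,0],[0,2,0,0,0],[0,2,0,0,0],[0,2,0,0,0]]';  python3 -m creep '[[0,1,0,0,0],[0,2,0,0,0],[0,2,0,0,0],[0,2,0,0,0]]'
```

```text
t: 13.22
tool_pos: [0.4614, -0.3017, 0.0041]
tool_rot: [-3.141, 0.015, 0.005]
contact_force: [-10.1, -0.4, 4.6]
opening: 0.0851
t: 13.55
tool_pos: [0.4614, -0.3017, 0.0041]
tool_rot: [-3.14, 0.015, 0.013]
contact_force: [-15.9, -0.5, 10.3]
opening: 0.0855
```

```bash
python3 -m creep '[[0,-8,0,0,0],[0,-20,0,-10,0],[0,-20,0,-45,0],[0,-20,-10,-85,0],[0,0,-40,-125,0],[0,20,-70,-165,0],[0,40,-100,-205,0],[0,60,-130,-240,0],[0,80,-160,-270,0],[0,90,-190,-280,0],[0,90,-190,-280,0]]';  python3 -m creep '[[0,0,0,0,-0.12],[0,0,0,0,-0.24],[0,0,0,0,-0.36],[0,0,0,0,-0.48],[0,0,0,0,-0.6],[0,0,0,0,-0.72],[0,0,0,0,-0.84],[0,0,0,0,-0.96],[0,0,0,0,-1.08],[0,0,0,0,-1.2],[0,0,0,0,-1.32],[0,0,0,0,-1.44]]'; python3 -m creep '[[0,0,0,0,-0.11],[0,0,0,0,-0.1308],[0,0,0,0,-0.1308]]'
python3 - <<'E'
from h import *
im,c=snap('wrist','w4')
for b in ctrl.outline_of('wrist','pallet')[:2]: print(round(b['conf'],2),b['rect'],rectfit(c,b['mask'],.026))
im,c=snap('side','s4')
for b in ctrl.outline_of('side','pallet')[:2]: print(round(b['conf'],2),b['rect'],rectfit(c,b['mask'],.026))
im,c=snap('scene','sc4')
for b in ctrl.outline_of('scene','pallet')[:2]: print(round(b['conf'],2),b['rect'],rectfit(c,b['mask'],.026))
E
```

```text
t: 14.47
tool_pos: [0.5582, -0.1109, 0.2868]
tool_rot: [-3.141, 0.016, -0.008]
contact_force: [0.4, -1.2, 0.3]
opening: 0.0854
t: 15.47
tool_pos: [0.5572, -0.1123, 0.2843]
tool_rot: [2.365, 2.066, 0.004]
contact_force: [0.4, 0.3, 0.7]
opening: 0.0857
t: 15.72
tool_pos: [0.5569, -0.1125, 0.2843]
tool_rot: [2.234, 2.208, 0.002]
contact_force: [-0.3, -0.1, -0.7]
opening: 0.0855
0.93 [212.6, 230.1, 159.2, 151.4] ((0.565, -0.2982), (225, 192), 89.32)
0.74 [279.3, 266.3, 92.7, 86.8] ((0.5633, -0.303), (197, 226), 0.0)
0.66 [179.4, 244.1, 82.0, 67.1] ((0.5735, -0.3054), (223, 194), 88.99)
0.31 [314.8, 216.0, 32.6, 28.8] ((0.7789, 0.0657), (113, 132), 28.89)
```

View pics/w4.png

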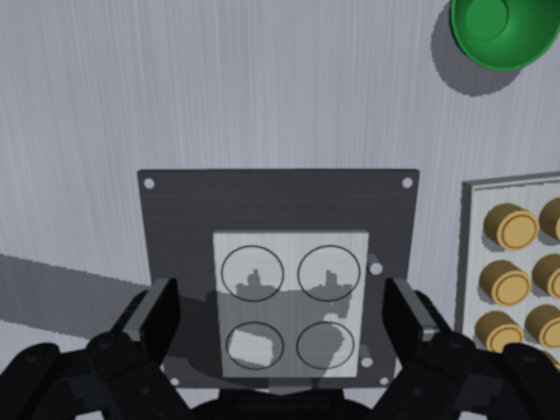

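The pallet sits flush against both dowels (376,268),(366,361) and the stop, so step 1 looks met. Next, the cabinet from close by.

```bash
python3 -m creep '[[0,30,-5,5,0],[0,70,-10,10,0],[0,110,-15,15,0],[0,150,-20,20,0],[0,180,-25,20,0],[0,190,-25,20,0],[0,190,-25,20,0],[0,190,-25,20,0]]'
python3 - <<'E'
from h import *
im,c=snap('wrist','w5'); np.save('w5c.npy',c,allow_pickle=True)
for l in ('handle','cabinet_front'): print(l,[(b['rect'],round(b['conf'],2)) for b in ctrl.boxes_of('wrist',l)][:3])
E
```

```text
t: 16.68
tool_pos: [0.5337, 0.0774, 0.2645]
tool_rot: [2.231, 2.21, -0.0]
contact_force: [0.5, -0.0, -0.0]
opening: 0.0852
handle [([133.3, 0.4, 310.0, 80.5], 0.88), ([242.1, 364.8, 138.6, 45.4], 0.55)]
cabinet_front [([134.1, 1.4, 326.2, 80.5], 0.82)]
```

View pics/w5.png

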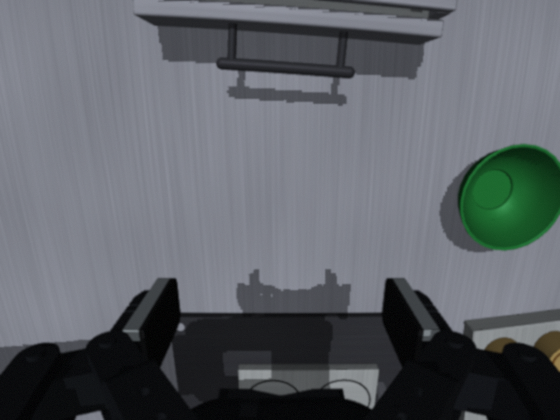

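The handle bar runs from (219,63) to (353,72), and the drawer front spans (138,14) to (441,37), slightly ajar.

Run:
```python
from h import *
c=np.load('w5c.npy',allow_pickle=True).item()
X=at_z(c,[(219,63),(353,72)],.05); d=X[1]-X[0]; m=X.mean(0); print(X.round(4),np.linalg.norm(d),'yaw',np.arctan2(d[1],d[0]),'mid',m.round(4))
print(totool([m[0],m[1],.04]))
im=cv2.imread('pics/w5.png')
```

```text
[[0.4749 0.1878 0.05  ]
 [0.6012 0.1786 0.05  ]] 0.12658910655421005 yaw -0.07269553316936807 mid [0.538  0.1832 0.05  ]
[107.16835995   2.8322039  224.4071939 ]
```

```bash
python3 -m creep '[[20,15,0,10,0.12],[40,30,0,20,0.24],[60,45,0,30,0.36],[80,60,0,40,0.48],[100,75,0,50,0.6],[120,90,0,60,0.72],[140,100,0,70,0.84],[165,107,3,80,0.96],[165,107,3,90,1.08],[165,107,3,95,1.2],[165,107,3,95,1.32],[165,107,3,95,1.44]]'; python3 -m creep '[[165,0,0,0,0.1],[165,0,0,0,0.194],[165,0,0,0,0.194],[165,0,0,0,0.194]]'
python3 - <<'E'
from h import *
c=ctrl.calibration('side'); s=2.133
X=at_z(c,[[110+x/s,130+y/s] for x,y in ((236,172),(307,155))],.05); print('side bar',X.round(4),X.mean(0).round(4))
im,c=snap('wrist','w6'); print(proj(c,[[.538,.1832,.05],[.478,.1876,.05],[.598,.1788,.05]]).round())
cv2.imwrite('pics/w6c.png',cv2.resize(im[:,:,::-1],(448,336)))
E
```

```text
t: 17.83
tool_pos: [0.5378, 0.183, 0.1685]
tool_rot: [3.136, 0.177, -0.002]
contact_force: [-0.5, 0.2, 0.3]
opening: 0.0305
t: 18.17
tool_pos: [0.538, 0.1834, 0.1693]
tool_rot: [3.139, -0.114, 0.0]
contact_force: [-0.4, -0.2, -0.6]
opening: 0.0304
side bar [[0.4821 0.204  0.05  ]
 [0.6002 0.1751 0.05  ]] [0.5411 0.1895 0.05  ]
[[281. 202.]
 [281. 272.]
 [281. 122.]]
```

View pics/w6c.png

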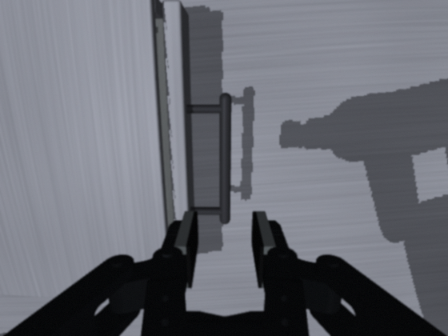

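The bar sits at column 281 of the full picture (rows 119–277), exactly where predicted. Descending and gripping.

```bash
python3 -m creep '[[165,0,0,30,0],[165,0,0,60,0],[165,0,0,90,0],[165,0,0,115,0],[165,0,0,128,0],[165,0,0,135,0],[165,0,0,138,0],[165,0,0,138,0],[165,0,0,138,0]]'; python3 -m creep '[[255,0,0,0,0],[255,0,0,0,0],[255,0,0,0,0],[255,0,0,0,0],[255,0,0,0,0]]' 60
```

```text
t: 18.97
tool_pos: [0.5389, 0.1847, 0.033]
tool_rot: [-3.139, 0.115, -0.004]
contact_force: [-0.3, -0.7, 0.4]
opening: 0.0303
t: 19.38
tool_pos: [0.5389, 0.1847, 0.0332]
tool_rot: [-3.139, 0.115, -0.005]
contact_force: [-1.3, -1.6, 6.4]
opening: 0.009
```

```bash
python3 -m creep '[[255,0,8,0,0],[255,0,20,0,0],[255,0,36,0,0],[255,0,54,0,0],[255,0,72,0,0],[255,0,90,0,0],[255,0,108,0,0],[255,0,126,0,0],[255,0,144,0,0],[255,0,162,0,0],[255,0,176,0,0],[255,0,185,0,0]]'; python3 -m creep '[[255,0,3,0,0],[255,0,6,0,0],[255,0,9,0,0],[255,0,12,0,0],[255,0,14,0,0],[255,0,16,0,0],[255,0,16,0,0],[255,0,16,0,0]]'; python3 -m creep '[[255,0,2,0,0],[255,0,4,0,0],[255,0,5,0,0],[255,0,5,0,0],[255,0,5,0,0]]'
```

```text
t: 20.38
tool_pos: [0.5247, -0.0014, 0.0332]
tool_rot: [3.139, -0.116, 0.002]
contact_force: [-2.7, 1.5, 8.8]
opening: 0.0089
t: 21.05
tool_pos: [0.5235, -0.0165, 0.0332]
tool_rot: [3.139, -0.115, 0.002]
contact_force: [-3.1, -0.6, 9.6]
opening: 0.0089
t: 21.47
tool_pos: [0.5232, -0.0214, 0.0332]
tool_rot: [3.139, -0.115, 0.002]
contact_force: [-3.9, -0.4, 9.3]
opening: 0.0086
```

```bash
python3 -m creep '[[255,0,2,0,0],[255,0,4,0,0],[255,0,6,0,0],[255,0,6,0,0],[255,0,6,0,0]]'; python3 -m creep '[[255,0,2,0,0],[255,0,4,0,0],[255,0,4,0,0],[255,0,4,0,0]]'
```

```text
t: 21.88
tool_pos: [0.5228, -0.0267, 0.0332]
tool_rot: [-3.138, 0.115, -0.002]
contact_force: [-4.2, 3.3, 10.3]
opening: 0.0088
t: 22.22
tool_pos: [0.5227, -0.0267, 0.0332]
tool_rot: [-3.13, 0.116, -0.003]
contact_force: [-2.2, 17.6, 10.4]
opening: 0.0086
```

The drawer is at its stop (17 N with no motion). Release, rise, and look into it.

```bash
python3 -m creep '[[165,0,-4,0,0],[165,0,-4,0,0],[165,0,-4,0,0],[165,0,-4,0,0],[165,0,-4,-30,0],[165,0,-4,-70,0],[100,0,-4,-110,0],[0,4,-30,-150,0],[0,8,-65,-190,0],[0,10,-100,-225,0],[0,10,-130,-250,0],[0,10,-142,-250,0]]'; python3 -m creep '[[0,0,0,0,0],[0,0,0,0,0],[0,0,0,0,0]]'
python3 - <<'E'
from h import *
im,c=snap('wrist','w7'); np.save('w7c.npy',c,allow_pickle=True)
for b in ctrl.boxes_of('wrist','cake0'): print(np.round(b['rect']),round(b['conf'],2))
E
```

```text
t: 23.22
tool_pos: [0.5434, 0.1108, 0.2858]
tool_rot: [-3.139, 0.117, -0.009]
contact_force: [0.6, -0.3, 1.1]
opening: 0.0849
t: 23.47
tool_pos: [0.5416, 0.1092, 0.2799]
tool_rot: [3.139, -0.115, -0.003]
contact_force: [-0.3, -0.9, -0.0]
opening: 0.0852
[276. 198.  56.  63.] 0.78
[202.  98.  62.  61.] 0.63
```

View pics/w7.png

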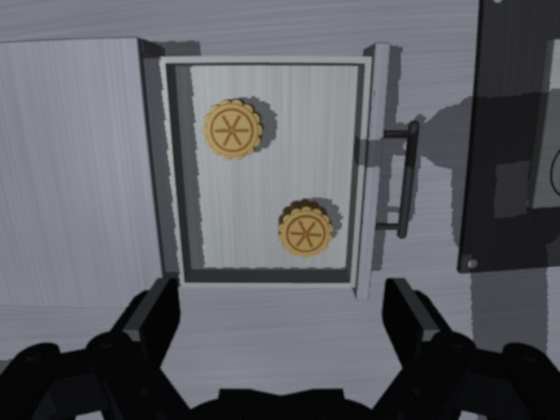

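Two cakes, both pattern up, with centres near (233,129) and (305,232). The drawer walls run from column 190 to 350 and row 65 to 270.

Run:
```python
from h import *
c=np.load('w7c.npy',allow_pickle=True).item()
yaw=-0.074; ex=np.array([-np.sin(yaw),np.cos(yaw)]); ey=np.array([-np.cos(yaw),-np.sin(yaw)])
# pattern hub = intersection of spokes -> manual, refined by dark-pixel centroid
im=cv2.imread('pics/w7.png').astype(int)
X=at_z(c,[(233,128.5),(305.5,232)],.056)[:,:2]
for b in ctrl.outline_of('wrist','cake0')[:3]:
    k=max(cv2.findContours(b['mask'].astype(np.uint8),0,1)[0],key=cv2.contourArea)[:,0,:]
    P=at_z(c,k,.053)[:,:2]; (m,r)=cv2.minEnclosingCircle((P*1000).astype(np.float32)); print(round(b['conf'],2),np.round(m,1),round(r,1),np.round(P.mean(0),4))
w=at_z(c,[(163,58),(370,58),(356,285),(180,285)],.056)[:,:2]; print('wall top corners',w.round(4).tolist(),w.mean(0))
D=w.mean(0)
for x in X: print('cake',x.round(4),'cab rel floor centre',((x-D)@ex).round(4),((x-D)@ey).round(4))
```

```text
0.88 [590.7 155.2] 30.9 [0.5906 0.1548]
0.83 [477.   87.7] 35.1 [0.4771 0.0877]
wall top corners [[0.6633, 0.2137], [0.6481, 0.0148], [0.4028, 0.031], [0.418, 0.2363]] [0.5330341  0.12396602]
cake [0.5911 0.1536] cab rel floor centre 0.0338 -0.0557
cake [0.4737 0.0865] cab rel floor centre -0.0418 0.0564
```

```bash
python3 -m creep '[[0,4,-4,15,-0.12],[0,8,-8,30,-0.24],[0,12,-12,45,-0.36],[0,16,-16,60,-0.48],[0,22,-22,75,-0.6],[0,28,-28,90,-0.72],[0,34,-34,105,-0.84],[0,40,-40,120,-0.96],[0,46,-48,135,-1.08],[0,46,-48,150,-1.2],[0,46,-48,160,-1.32],[0,46,-48,160,-1.44]]'; python3 -m creep '[[10,0,0,0,-0.1308],[15,0,0,0,-0.1308],[15,0,0,0,-0.1308]]'
python3 - <<'E'
from h import *
im,c=snap('wrist','w8')
for b in ctrl.outline_of('wrist','cake0')[:3]:
    k=max(cv2.findContours(b['mask'].astype(np.uint8),0,1)[0],key=cv2.contourArea)[:,0,:]
    P=at_z(c,k,.053)[:,:2]; (m,r)=cv2.minEnclosingCircle((P*1000).astype(np.float32)); print(round(b['conf'],2),np.round(m,1),round(r,1),b['rect'])
print(totool([.591,.154,.02]), ctrl.get_obs()['tool_pos'])
im,c=snap('side','s8')
for l in ('pallet',):
  for b in ctrl.outline_of('side',l)[:1]: print(l,b['conf'],b['rect'],rectfit(c,b['mask'],.026))
E
```

```text
t: 24.62
tool_pos: [0.589, 0.153, 0.1166]
tool_rot: [-2.429, -1.987, 0.01]
contact_force: [-0.5, -0.4, 0.4]
opening: 0.0856
t: 24.87
tool_pos: [0.5911, 0.1535, 0.1205]
tool_rot: [-2.305, -2.133, 0.002]
contact_force: [0.6, 0.3, 0.1]
opening: 0.0807
0.94 [589.9 158. ] 33.9 [228.4, 167.5, 100.4, 105.7]
0.8 [475.   99.5] 39.5 [83.6, 271.1, 79.0, 75.7]
0.73 [538.2 120.7] 160.5 [0.0, 109.6, 405.4, 308.8]
[ 9.26864953e-02 -3.69124986e-01  1.01042475e+02] [0.59140324 0.15388805 0.12104233]
pallet 0.76 [281.6, 266.9, 91.1, 86.9] ((0.5634, -0.3037), (194, 224), 0.27)
```

View pics/w8.png

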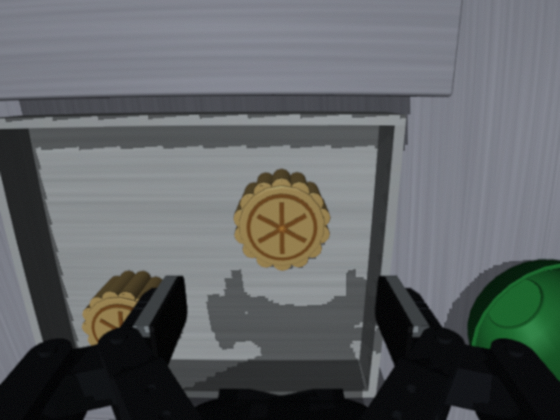

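The cake hub is at (282,227), centred between the fingers with both side walls clear.

Run:
```python
from h import *
c=ctrl.calibration('wrist'); p=at_z(c,[(282,227)],.056)[0]; print(p, totool([p[0],p[1],.02]))
```

```text
[0.59047659 0.15575331 0.056     ] [  1.49285504  -1.14808006 101.32535416]
```

```bash
python3 -m creep '[[15,2,-1,25,0],[15,2,-1,50,0],[15,2,-1,72,0],[15,2,-1,88,0],[15,2,-1,97,0],[15,2,-1,101,0],[15,2,-1,101,0],[15,2,-1,101,0]]'; python3 -m creep '[[120,0,0,0,0],[120,0,0,0,0],[120,0,0,0,0],[120,0,0,0,0],[120,0,0,0,0],[120,0,0,0,0]]' 30;  python3 -m creep '[[120,0,0,-5,0],[120,0,0,-15,0],[120,0,0,-35,0],[120,0,0,-60,0],[120,0,0,-90,0],[120,0,0,-120,0],[120,0,0,-140,0],[120,0,0,-140,0]]'
```

```text
t: 25.73
tool_pos: [0.5915, 0.1567, 0.0214]
tool_rot: [2.301, 2.138, 0.002]
contact_force: [0.5, 0.7, 0.2]
opening: 0.0803
t: 26.23
tool_pos: [0.5919, 0.1567, 0.0222]
tool_rot: [2.3, 2.137, 0.004]
contact_force: [-0.2, -1.1, 5.9]
opening: 0.0613
t: 26.9
tool_pos: [0.5938, 0.1571, 0.1672]
tool_rot: [2.297, 2.135, 0.014]
contact_force: [1.7, -0.1, -1.2]
opening: 0.0612
```

```bash
python3 -m creep '[[120,-15,-2,-20,0],[120,-40,-6,-40,0],[120,-70,-10,-60,0],[120,-105,-16,-75,-0.03],[120,-140,-22,-85,-0.064],[120,-175,-28,-85,-0.064],[120,-205,-34,-85,-0.064],[120,-230,-38,-85,-0.064],[120,-250,-42,-85,-0.064],[120,-261,-43,-85,-0.064],[120,-261,-43,-85,-0.064],[120,-261,-43,-85,-0.064]]'
python3 - <<'E'
from h import *
print(ctrl.get_obs()['tool_rot'])
im,c=snap('wrist','w9'); np.save('w9c.npy',c,allow_pickle=True)
for b in ctrl.outline_of('wrist','pallet')[:1]: print(round(b['conf'],2),b['rect'],rectfit(c,b['mask'],.026))
H=np.array([.566,-.301]);a=-.0105;R=np.array([[np.cos(a),-np.sin(a)],[np.sin(a),np.cos(a)]])
v=im[:,:,::-1].copy()
for q in ((-48,-55),(-48,55),(48,-55),(48,55)):
    o=H+R@np.array(q)/1e3; th=np.linspace(0,6.283,60)
    P=np.c_[o[0]+.04*np.cos(th),o[1]+.04*np.sin(th),th*0+.026]
    for u in proj(c,P).round().astype(int): cv2.circle(v,tuple(u),1,(0,0,255),-1)
cv2.imwrite('pics/w9v.png',v)
E
```

```text
t: 27.9
tool_pos: [0.5284, -0.1003, 0.2445]
tool_rot: [-2.231, -2.209, -0.0]
contact_force: [-0.8, 0.2, -1.3]
opening: 0.061
[-2.23128442e+00 -2.20928207e+00 -1.33500917e-04]
0.84 [240.8, 251.4, 162.6, 148.4] ((0.6255, -0.2125), (52, 70), 89.23)
```

View pics/w9v.png

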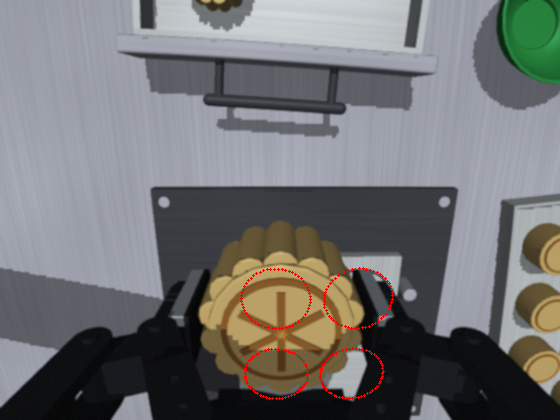

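The cake is held with its hub near (281,320), and the pallet's visible corner is at (401,255) against the dowel at (409,294).

Run:
```python
from h import *
c=np.load('w9c.npy',allow_pickle=True).item()
p=at_z(c,[(281,320)],.2445+.034)[0]; print(p-ctrl.get_obs()['tool_pos'])
print('corner',at_z(c,[(401,255)],.026), 'bolts mid',at_z(c,[(164,202),(445,202)],.012).round(4).tolist())
off=np.r_[0,0,0]
print('to circle0',totool([.5174,-.3555,.10]),'circle1',totool([.5186,-.2455,.10]))
```

```text
[-0.00209201  0.00234472  0.03366779]
corner [[ 0.65987727 -0.1905456   0.026     ]] bolts mid [[0.3967, -0.1302, 0.012], [0.7086, -0.1333, 0.012]]
to circle0 [-256.1461794    -9.19857542  144.63021038] circle1 [-146.14010467   -8.88938437  144.71922851]
```

```bash
python3 -m creep '[[120,-20,-1,5,0],[120,-50,-2,20,0],[120,-85,-3,40,0],[120,-120,-4,60,0],[120,-155,-5,80,0],[120,-190,-6,100,0],[120,-220,-7,120,0],[120,-245,-7,135,0],[120,-258,-7,145,0],[120,-258,-7,150,0],[120,-258,-7,150,0],[120,-258,-7,150,0]]'; python3 -m creep '[[120,0,0,15,0],[120,0,0,30,0],[120,0,0,43,0],[120,0,0,53,0],[120,0,0,60,0],[120,0,0,64,0],[120,0,0,66,0],[120,0,0,67,0],[120,0,0,67,0]]'
```

```text
t: 29.0
tool_pos: [0.5198, -0.3571, 0.0951]
tool_rot: [-2.229, -2.212, -0.001]
contact_force: [-0.5, 0.6, -1.8]
opening: 0.0613
t: 29.75
tool_pos: [0.5195, -0.3588, 0.0286]
tool_rot: [2.231, 2.211, 0.0]
contact_force: [0.9, 0.2, -0.9]
opening: 0.0611
```

```bash
python3 -m creep '[[120,0,0,1,0],[120,0,0,2,0],[120,0,0,2,0],[120,0,0,2,0]]';python3 -m creep '[[90,0,0,0,0],[60,0,0,0,0],[15,0,0,0,0],[15,0,0,0,0],[15,0,0,0,0],[15,0,0,-10,0],[15,0,0,-30,0],[0,0,0,-60,0],[0,20,0,-95,0],[0,55,0,-135,0],[0,90,0,-170,0],[0,125,0,-205,0]]'; python3 -m creep '[[0,40,5,-20,0],[0,80,10,-30,0],[0,100,15,-30,0],[0,100,15,-30,0],[0,100,15,-30,0]]'
python3 - <<'E'
from h import *
im,c=snap('wrist','w10'); np.save('w10c.npy',c,allow_pickle=True)
for l in ('pallet','cake0'):
  for b in ctrl.outline_of('wrist',l)[:3]: print(l,round(b['conf'],2),b['rect'],rectfit(c,b['mask'],.026))
print(ctrl.get_obs()['tool_pos'])
E
```

```text
t: 30.08
tool_pos: [0.5194, -0.3586, 0.0265]
tool_rot: [2.231, 2.211, 0.0]
contact_force: [0.2, -0.4, -1.6]
opening: 0.0609
t: 31.08
tool_pos: [0.5201, -0.2518, 0.2148]
tool_rot: [2.232, 2.209, 0.001]
contact_force: [1.5, 0.3, 0.1]
opening: 0.0854
t: 31.5
tool_pos: [0.5365, -0.1518, 0.2433]
tool_rot: [2.228, 2.213, 0.0]
contact_force: [0.5, -0.4, 0.4]
opening: 0.0855
pallet 0.95 [222.8, 209.0, 176.4, 170.1] ((0.5648, -0.2977), (224, 191), 89.56)
pallet 0.39 [145.0, 0.0, 289.0, 56.2] ((0.5437, -0.0095), (47, 264), 89.7)
cake0 0.8 [239.4, 322.4, 54.2, 62.3] ((0.5152, -0.3761), (66, 90), 0.29)
cake0 0.16 [223.8, 209.2, 172.2, 167.1] ((0.5649, -0.298), (224, 189), 89.77)
[ 0.53580453 -0.15363475  0.24177084]
```

View pics/w10.png

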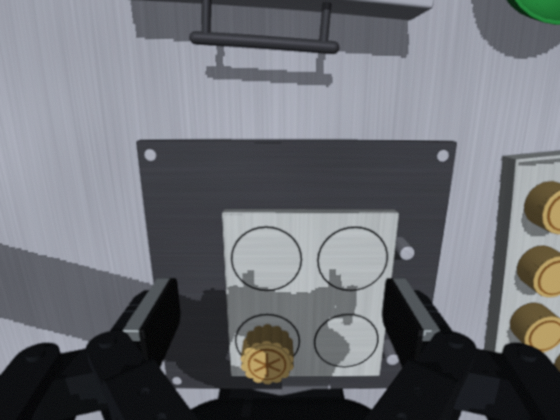

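Run:
```python
from h import *
c=np.load('w10c.npy',allow_pickle=True).item()
k=at_z(c,[(266.5,258.5),(352.5,258.5),(346,340)],.026)[:,:2]; print('c1,c3,c2',k.round(4).tolist()); c0=k[0]+k[2]-k[1]
p=at_z(c,[(267,365)],.060)[0][:2]; print('c0',c0.round(4),'cake',p.round(4),'diff',(p-c0).round(4))
p1=k[0]; print('B above', totool([.475,.088,.12]))
```

```text
c1,c3,c2 [[0.5183, -0.2446], [0.6142, -0.2454], [0.6129, -0.3552]]
c0 [ 0.517  -0.3543] cake [ 0.5176 -0.3619] diff [ 0.0006 -0.0076]
B above [241.00638123 -63.19702232 121.79795528]
```

```bash
python3 -m creep '[[0,25,-5,0,0.01],[0,60,-15,0,0.03],[0,95,-25,0,0.05],[0,130,-35,20,0.064],[0,165,-45,45,0.064],[0,200,-55,75,0.064],[0,230,-63,105,0.064],[0,241,-63,122,0.064],[0,241,-63,122,0.064],[15,241,-63,122,0.064],[15,241,-63,122,0.064]]'
python3 - <<'E'
from h import *
im,c=snap('wrist','w11'); np.save('w11c.npy',c,allow_pickle=True)
for b in ctrl.outline_of('wrist','cake0')[:2]:
    r=b['rect']; uv=(r[0]+.53*r[2],r[1]+.56*r[3]); p=at_z(c,[uv],.056)[0]; print(round(b['conf'],2),r,uv,p.round(4),totool([p[0],p[1],.02]).round(1))
for cam in ('side','scene'):
  im,c=snap(cam,cam[:2]+'11')
  for l in('cake0','pallet'):
    for b in ctrl.outline_of(cam,l)[:2]:
      k=max(cv2.findContours(b['mask'].astype(np.uint8),0,1)[0],key=cv2.contourArea)[:,0,:]
      print(cam,l,round(b['conf'],2),np.round(b['rect']),rectfit(c,b['mask'],.026))
  v=cv2.imread('pics/%s11.png'%cam[:2])
  u=proj(c,[[.517,-.355,.026]])[0].astype(int); print(u)
  cv2.imwrite('pics/%s11c.png'%cam[:2],cv2.resize(v[u[1]-55:u[1]+45,u[0]-40:u[0]+80],None,fx=4,fy=4,interpolation=cv2.INTER_CUBIC))
a=cv2.imread('pics/si11c.png');b=cv2.imread('pics/sc11c.png'); cv2.imwrite('pics/both11.png',cv2.resize(np.vstack([a,b]),None,fx=.75,fy=.75))
E
```

```text
t: 32.57
tool_pos: [0.4765, 0.0875, 0.1212]
tool_rot: [2.302, 2.136, 0.001]
contact_force: [0.3, -1.0, 1.0]
opening: 0.0801
0.7 [232.3, 172.8, 91.5, 100.5] (280.795, 229.08) [0.4747 0.0878 0.056 ] [  0.2  -2.9 102.2]
side cake0 0.74 [179. 158. 116. 102.] ((0.5481, 0.2394), (513, 308), 83.37)
side cake0 0.65 [314. 314.  21.  23.] ((0.5246, -0.3532), (77, 61), 55.34)
side pallet 0.7 [279. 266.  94.  85.] ((0.562, -0.3032), (224, 195), 89.49)
[320 325]
scene cake0 0.84 [189. 266.  18.  26.] ((0.5087, -0.354), (63, 83), 37.95)
scene cake0 0.55 [251. 189.  16.  16.] ((0.4643, 0.096), (59, 95), 32.83)
scene pallet 0.58 [176. 244.  88.  69.] ((0.5733, -0.3053), (227, 199), 88.99)
[199 278]
```

View pics/both11.png

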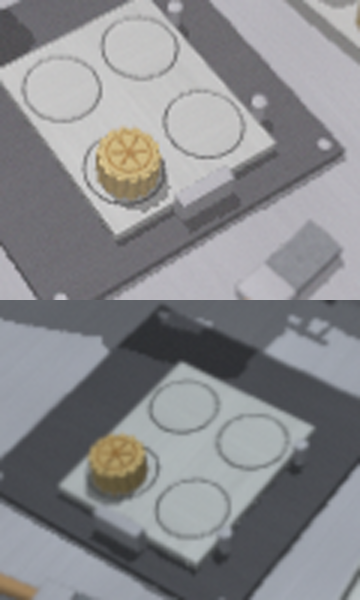

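Run:
```python
from h import *
for cam,u,hub,cs in (('side',(320,325),(130,153),[(62,89),(141,48),(204,124)]),('scene',(199,278),(118,152),[(184,106),(252,141),(193,208)])):
    c=ctrl.calibration(cam); f=lambda q:(u[0]-40+q[0]/3-.3,u[1]-55+q[1]/3-.3)
    k=at_z(c,[f(q) for q in cs],.026)[:,:2]; c0=k[0]+k[2]-k[1]; p=at_z(c,[f(hub)],.060)[0][:2]
    print(cam,k.round(4).tolist(),'c0',c0.round(4),'cake',p.round(4),'d',(p-c0).round(4))
```

```text
side [[0.5186, -0.2463], [0.6154, -0.2481], [0.6134, -0.3567]] c0 [ 0.5166 -0.3549] cake [ 0.5188 -0.3614] d [ 0.0022 -0.0065]
scene [[0.5211, -0.2465], [0.6168, -0.248], [0.6166, -0.3577]] c0 [ 0.5209 -0.3561] cake [ 0.521  -0.3593] d [ 0.0001 -0.0033]
```

The cake sits 3–7 mm towards -y in circle0. That is in tolerance, but I'll re-centre it later. Grasping cake B now.

```bash
python3 -m creep '[[15,-2,-3,25,0],[15,-2,-3,50,0],[15,-2,-3,72,0],[15,-2,-3,88,0],[15,-2,-3,97,0],[15,-2,-3,102,0],[15,-2,-3,102,0],[15,-2,-3,102,0]]'; python3 -m creep '[[120,0,0,0,0],[120,0,0,0,0],[120,0,0,0,0],[120,0,0,0,0],[120,0,0,0,0],[120,0,0,0,0]]' 30;  python3 -m creep '[[120,0,0,-5,0],[120,0,0,-15,0],[120,0,0,-35,0],[120,0,0,-60,0],[120,0,0,-90,0],[120,0,0,-120,-0.03],[120,0,0,-140,-0.064],[120,0,0,-140,-0.064]]'
python3 - <<'E'
from h import *
print(totool([.5185,-.2455,.1]))
E
```

```text
t: 33.63
tool_pos: [0.473, 0.087, 0.0189]
tool_rot: [2.301, 2.138, 0.001]
contact_force: [0.5, 0.9, 1.0]
opening: 0.0805
t: 34.13
tool_pos: [0.4736, 0.087, 0.0197]
tool_rot: [2.3, 2.138, 0.003]
contact_force: [-0.5, 0.1, 6.5]
opening: 0.0613
t: 34.8
tool_pos: [0.4754, 0.0871, 0.1643]
tool_rot: [2.226, 2.207, 0.012]
contact_force: [0.8, -0.4, -1.3]
opening: 0.0614
[-332.29399973   45.21072322   64.69277718]
```

```bash
python3 -m creep '[[120,-20,3,0,0],[120,-55,8,0,0],[120,-90,12,0,0],[120,-125,17,0,0],[120,-160,22,10,0],[120,-195,27,20,0],[120,-230,32,30,0],[120,-262,37,40,0],[120,-292,41,50,0],[120,-315,44,58,0],[120,-328,45,65,0],[120,-332,45,65,0]]'; python3 -m creep '[[120,0,0,0,0],[120,0,0,0,0],[120,0,0,0,0]]';  python3 - <<'E'
from h import *
print(totool([.5185,-.2455,.0245]),ctrl.get_obs()['tool_rot'])
for cam in ('side','scene'):
  im,c=snap(cam,cam[:2]+'12')
  for l in ('pallet','cake0'):
   for b in ctrl.outline_of(cam,l)[:2]: print(cam,l,round(b['conf'],2),np.round(b['rect']),rectfit(c,b['mask'],.026))
E
```

```text
t: 35.8
tool_pos: [0.5125, -0.2461, 0.0902]
tool_rot: [-2.231, -2.205, 0.002]
contact_force: [0.4, 0.2, -0.7]
opening: 0.0614
t: 36.05
tool_pos: [0.5144, -0.2442, 0.0935]
tool_rot: [2.23, 2.212, 0.001]
contact_force: [0.7, -0.0, -1.3]
opening: 0.0615
[-1.26392037  4.03993732 69.01749153] [2.22997354e+00 2.21243247e+00 6.24464807e-04]
side pallet 0.58 [281. 268.  90.  82.] ((0.5628, -0.305), (196, 225), 0.16)
side pallet 0.36 [193. 148.  79. 114.] ((0.428, 0.1153), (161, 354), 24.37)
side cake0 0.9 [313. 313.  23.  26.] ((0.5245, -0.3534), (78, 61), 55.34)
side cake0 0.84 [292. 274.  18.  22.] ((0.5512, -0.1981), (77, 53), 55.61)
scene pallet 0.96 [176. 248.  87.  65.] ((0.5718, -0.3052), (231, 202), 89.15)
scene pallet 0.32 [155. 236. 136.  96.] ((0.5651, -0.2954), (330, 344), 89.44)
scene cake0 0.77 [189. 268.  19.  23.] ((0.5102, -0.3529), (59, 83), 39.46)
scene cake0 0.67 [204. 232.  16.  16.] ((0.451, -0.1911), (46, 85), 45.11)
```

```bash
python3 -m creep '[[120,-1,4,15,0],[120,-1,4,30,0],[120,-1,4,44,0],[120,-1,4,55,0],[120,-1,4,62,0],[120,-1,4,66,0],[120,-1,4,68,0],[120,-1,4,69,0],[120,-1,4,69,0],[120,-1,4,69,0]]'; python3 -m creep '[[90,0,0,0,0],[60,0,0,0,0],[15,0,0,0,0],[15,0,0,0,0],[15,0,0,0,0],[15,0,0,-10,0],[15,0,0,-30,0],[15,-15,0,-60,0],[15,-50,0,-75,0],[15,-85,0,-75,0],[15,-115,0,-75,0],[15,-115,0,-75,0]]'; python3 -m creep '[[15,0,0,0,0],[15,0,0,0,0]]'; python3 -c "
from h import *
print(totool([.5185,-.3605,.0245]))"
```

```text
t: 37.18
tool_pos: [0.5187, -0.2468, 0.0248]
tool_rot: [2.231, 2.21, 0.0]
contact_force: [0.5, -0.2, -0.9]
opening: 0.0612
t: 38.18
tool_pos: [0.5174, -0.3669, 0.1015]
tool_rot: [2.232, 2.203, -0.002]
contact_force: [-0.2, 0.4, 0.1]
opening: 0.0807
t: 38.35
tool_pos: [0.517, -0.361, 0.0991]
tool_rot: [-2.231, -2.21, -0.001]
contact_force: [-0.1, -0.2, -0.1]
opening: 0.0803
[ 0.43577766  1.55415619 74.62014607]
```

```bash
python3 -m creep '[[15,0,1,20,0],[15,0,1,40,0],[15,0,1,56,0],[15,0,1,67,0],[15,0,1,73,0],[15,0,1,75,0],[15,0,1,75,0],[120,0,1,75,0],[120,0,1,75,0],[120,0,1,75,0],[120,0,1,75,0],[120,0,1,75,0]]' 25; python3 -m creep '[[120,0,0,-2,0],[120,0,0,-5,0],[120,2,0,-5,0],[120,4,0,-5,0],[120,5.5,0,-5,0],[120,5.5,0,-5,0],[120,5.5,0,-3,0],[120,5.5,0,-1,0],[120,5.5,0,0,0],[120,5.5,0,0,0],[120,5.5,0,0,0]]'; python3 -m creep '[[90,0,0,0,0],[60,0,0,0,0],[15,0,0,0,0],[15,0,0,0,0],[15,0,0,0,0],[15,0,0,-10,0],[15,0,0,-30,0],[0,10,0,-60,0],[0,40,5,-90,0],[0,75,10,-125,0],[0,110,15,-160,0],[0,145,20,-190,0]]';  python3 -m creep '[[0,35,0,-20,0],[0,65,0,-30,0],[0,65,0,-30,0],[0,65,0,-30,0],[0,65,0,-30,0]]'
python3 - <<'E'
from h import *
ims=[]
for cam in ('wrist','side','scene'):
  im,c=snap(cam,cam[:2]+'13'); np.save(cam+'13c.npy',c,allow_pickle=True)
  for b in ctrl.outline_of(cam,'pallet')[:1]: print(cam,round(b['conf'],2),np.round(b['rect']),rectfit(c,b['mask'],.026))
  u=proj(c,[[.565,-.3,.04]])[0].astype(int); h=(60 if cam!='wrist' else 110)
  u=np.clip(u,[h,h],[560-h,420-h]); print(cam,u-h)
  ims.append(cv2.resize(im[u[1]-h:u[1]+h,u[0]-h:u[0]+h,::-1],(400 if cam!='wrist' else 400,)*2,interpolation=cv2.INTER_CUBIC))
v=np.hstack(ims[1:]); cv2.imwrite('pics/both13.png',v); cv2.imwrite('pics/w13.png',ims[0])
E
```

```text
t: 39.35
tool_pos: [0.5191, -0.3622, 0.0256]
tool_rot: [2.23, 2.209, 0.0]
contact_force: [0.7, -0.2, 5.2]
opening: 0.0616
t: 40.27
tool_pos: [0.5186, -0.3562, 0.0256]
tool_rot: [2.231, 2.211, 0.0]
contact_force: [-3.8, 3.0, 6.6]
opening: 0.0616
t: 41.27
tool_pos: [0.5371, -0.2264, 0.2022]
tool_rot: [2.231, 2.209, 0.001]
contact_force: [0.8, -0.5, 0.5]
opening: 0.0857
t: 41.68
tool_pos: [0.5374, -0.1625, 0.2295]
tool_rot: [2.231, 2.211, -0.001]
contact_force: [0.8, 0.2, 0.4]
opening: 0.0854
wrist 0.92 [220. 204. 184. 175.] ((0.5647, -0.2985), (226, 191), 89.32)
wrist [199 196]
side 0.7 [281. 265.  91.  86.] ((0.5636, -0.3046), (227, 198), 89.55)
side [263 242]
scene 0.91 [179. 251.  83.  60.] ((0.573, -0.3079), (221, 193), 89.01)
scene [160 210]
```

View pics/both13.png

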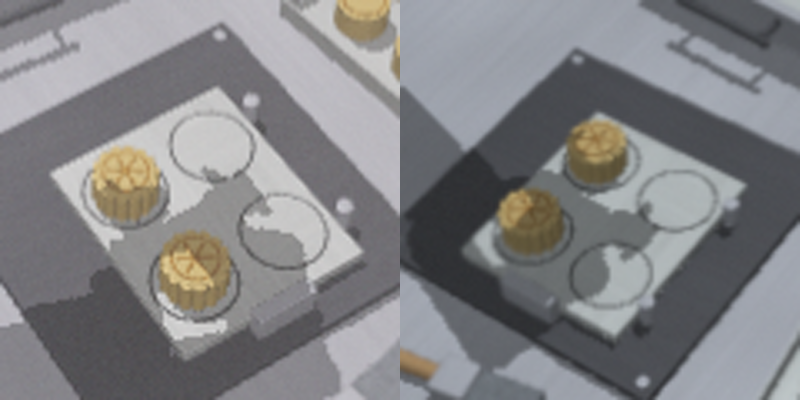

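Both cakes sit inside their circles, and the pallet is against the dowels and stop. Now I close the drawer with shut fingers on the bar.

```bash
python3 -m creep '[[60,35,-5,0,0.03],[120,70,-10,10,0.064],[200,98,-17,35,0.064],[255,98,-17,70,0.064],[255,98,-17,105,0.064],[255,98,-17,140,0.064],[255,98,-17,168,0.064],[255,98,-17,185,0.064],[255,98,-17,193,0.064],[255,98,-17,193,0.064],[255,98,-17,193,0.064]]' 30; python3 -m creep '[[255,6,0,0,0],[255,12,0,0,0],[255,18,0,0,0],[255,24,0,0,0],[255,36,0,0,0],[255,50,0,0,0],[255,65,0,0,0],[255,80,0,0,0],[255,95,0,0,0],[255,110,0,0,0],[255,122,0,0,0],[255,130,0,0,0]]'; python3 -m creep '[[255,8,0,0,0],[255,20,0,0,0],[255,32,0,0,0],[255,44,0,0,0],[255,56,0,0,0],[255,68,0,0,0],[255,78,0,0,0],[255,86,0,0,0],[255,92,0,0,0],[255,92,0,0,0]]'
```

```text
t: 42.9
tool_pos: [0.522, -0.0646, 0.037]
tool_rot: [2.302, 2.138, 0.0]
contact_force: [-0.6, -0.1, 0.8]
opening: 0.0001
t: 43.9
tool_pos: [0.5312, 0.0672, 0.0368]
tool_rot: [2.3, 2.14, 0.001]
contact_force: [1.1, -3.3, 0.4]
opening: -0.0
t: 44.73
tool_pos: [0.5376, 0.1585, 0.0364]
tool_rot: [-2.3, -2.139, -0.0]
contact_force: [-0.1, 0.5, -0.5]
opening: 0.0002
```

```bash
python3 -m creep '[[255,4,0,0,0],[255,7,0,0,0],[255,10,0,0,0],[255,12,0,0,0],[255,12,0,0,0],[255,12,0,0,0]]'; python3 -m creep '[[255,1.5,0,0,0],[255,3,0,0,0],[255,3,0,0,0],[255,3,0,0,0]]'; python3 -m creep '[[255,1.5,0,0,0],[255,3,0,0,0],[255,3,0,0,0],[255,3,0,0,0]]'
```

```text
t: 45.23
tool_pos: [0.5387, 0.1693, 0.0366]
tool_rot: [-2.301, -2.139, -0.001]
contact_force: [0.3, -0.0, -0.6]
opening: -0.0004
t: 45.57
tool_pos: [0.539, 0.1713, 0.0366]
tool_rot: [2.3, 2.138, -0.002]
contact_force: [-0.1, -4.8, 1.7]
opening: -0.0001
t: 45.9
tool_pos: [0.5389, 0.1715, 0.0366]
tool_rot: [2.297, 2.136, -0.01]
contact_force: [-2.4, -16.3, 4.4]
opening: 0.0001
```

The drawer is shut (16 N, no motion). Back off and do the final check.

```bash
python3 -m creep '[[255,-10,0,0,0],[255,-35,0,0,0],[255,-60,0,-20,0],[255,-90,0,-55,0],[255,-120,0,-90,0],[255,-155,0,-125,0],[200,-190,0,-160,0],[100,-225,0,-190,0],[0,-255,0,-215,0],[0,-280,0,-230,0],[0,-290,0,-235,0],[0,-290,0,-235,0]]'; python3 -m creep '[[0,0,0,0,-0.064],[0,0,0,0,-0.064],[0,0,0,0,-0.064],[0,0,0,0,-0.064]]'
python3 - <<'E'
from h import *
for cam in ('wrist','side','scene'):
  im,c=snap(cam,cam[:2]+'14'); np.save(cam+'14c.npy',c,allow_pickle=True)
  for b in ctrl.outline_of(cam,'pallet')[:1]: print(cam,round(b['conf'],2),np.round(b['rect']),rectfit(c,b['mask'],.026))
  if cam=='wrist':
    H=np.array([.566,-.301]);a=-.0105;R=np.array([[np.cos(a),-np.sin(a)],[np.sin(a),np.cos(a)]])
  for b in ctrl.boxes_of(cam,'handle')[:1]: print(cam,'handle',np.round(b['rect']))
print(ctrl.get_obs()['tool_pos'])
E
```

```text
t: 46.9
tool_pos: [0.5195, -0.1178, 0.2764]
tool_rot: [2.3, 2.128, 0.006]
contact_force: [0.9, 0.5, -0.1]
opening: 0.0724
t: 47.23
tool_pos: [0.5177, -0.1131, 0.2706]
tool_rot: [-2.231, -2.21, -0.0]
contact_force: [-0.5, -0.2, -0.1]
opening: 0.0851
wrist 0.63 [246. 235. 161. 152.] ((0.5644, -0.298), (226, 191), 89.64)
side 0.85 [281. 268.  87.  84.] ((0.5626, -0.3039), (220, 193), 89.71)
side handle [198. 190.  63.  30.]
scene 0.82 [178. 252.  85.  58.] ((0.5718, -0.3053), (223, 196), 88.97)
scene handle [267. 164.  58.  39.]
[ 0.5179326  -0.11393876  0.27156456]
```

View pics/wr14.png

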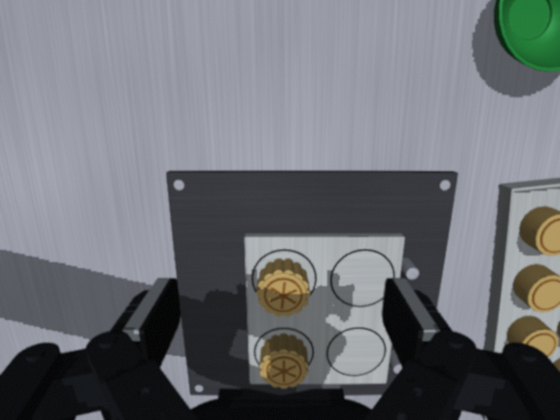

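Run:
```python
from h import *
c=np.load('wrist14c.npy',allow_pickle=True).item()
k=at_z(c,[(284,277.5),(362.5,277.5),(356,352)],.026)[:,:2]; c0=k[0]+k[2]-k[1]
p=at_z(c,[(284,294.5),(285,370)],.060)[:,:2]
print(k.round(4).tolist(),'cakeB-c1',(p[0]-k[0]).round(4),'cakeA-c0',(p[1]-c0).round(4))
for cam,u0,hubs,cs in (('side',(263,242),[(126,170),(194,256)],[(212,146),(284,231)]),('scene',(160,210),[(598-400,139),(530-400,212)],[(677-400,201),(611-400,275)])):
    c=ctrl.calibration(cam); f=lambda q:(u0[0]+q[0]*.3-.35,u0[1]+q[1]*.3-.35)
    k=at_z(c,[f(q) for q in cs],.026)[:,:2]; p=at_z(c,[f(q) for q in hubs],.06)[:,:2]
    print(cam,'B-c1',(p[0]-(k[0]+[-.096,.001])).round(4),'A-c0',(p[1]-(k[1]+[-.096,.001])).round(4),'c3,c2',k.round(4).tolist())
```

```text
[[0.5181, -0.244], [0.6142, -0.2452], [0.6132, -0.3567]] cakeB-c1 [-0.0003 -0.0032] cakeA-c0 [0.0013 0.001 ]
side B-c1 [-0.0001 -0.0005] A-c0 [-0.0001  0.0037] c3,c2 [[0.6148, -0.2466], [0.6139, -0.3567]]
scene B-c1 [-0.0005  0.0013] A-c0 [ 0.0018 -0.0007] c3,c2 [[0.6175, -0.2488], [0.6166, -0.3582]]
```

```bash
python3 -c "
from station import ctrl
print(ctrl.finish_job())"
```

```text
the job is handed in; nothing more can be done
None
```

The job is done and handed in at about 47 s of the 210 s; no verdict was reported.

- **Pallet:** I pushed it square and home, and felt contact at the end stop (12 N) and at the dowels (16 N). All three cameras put it at the same place before and after loading, to within 1–2 mm each. They disagree with one another by up to about 9 mm in absolute position, so the "home" claim rests mainly on those contacts.
- **Drawer:** I pulled it 211 mm to its stop (17 N with no motion) and later pushed it shut (16 N with no motion).
- **Cakes:** Only two were in the drawer, and both now stand pattern up in circle0 and circle1. The first one landed 3–7 mm off centre, so I picked it up again and re-centred it. In the final checks both were within 4 mm of their circle centres in every camera view.
- **Bystanders:** Nothing came near the bowl, brush or mould. I did not measure their positions at the end. The bowl was in the last picture, and part of the brush showed in the last side and scene crops before I shut the drawer.

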